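# Ratchet the depth-stop selector to 7

## Robot

A 6-joint arm with a two-finger parallel gripper is mounted at the origin on the work surface. World frame = base frame: x ahead of the robot, y to its left, z up, the work surface at z = 0. Lengths are in m, angles in rad, forces in N, time in s.
With the tool pointing down it reaches from about 0.25 to 0.725 m from the base axis. Payload 4 kg.
Tool frame: the origin (TCP) lies on the front face of the gripper's body, between the roots of the fingers; the fingertips stand 73 mm ahead of it and the grasp point (between the pads) lies 54 mm ahead of it; z points along the fingers, y is the line along which they close (so a half turn about z gives the same grasp; the last joint's range is limited). The gripper opens to 85 mm and grips with 20 to 120 N. Pads are 22 mm wide; open, the fingers measure 114 mm over their backs; the gripper's body (76 mm by 85 mm) begins 54 mm behind the grasp point. The pads swing forward as they close: fully open they stand 13 mm farther back than shut.
Start: joints at [0, 0.241, 0.005, 1.335, 0, 1.571], TCP at [0.5, -0, 0.304] pointing down, gripper open.
Joint ranges: [-2.72, 2.72], [-1.05, 1.87], [-1.09, 1.28], [-1.99, 2.15], [-1.42, 1.44], [-3.14, 3.14]. Speed limits (rad/s): [2.79, 2.79, 3.14, 3.14, 3.14, 3.14].

## Interface

Orientations are given as a unit quaternion [x, y, z, w].
In Python, from workcell import bot gives the robot as it stands. The module is installed in compiled form; this text tells all that it offers.
- The arm moves only by the tool step_arm, never from a script. Its argument "rows" is a list of rows, each a list of 2 entries, a list of its own where there are three numbers: the shift along the tool's x, y, z in mm, then the turn about the tool's z in degrees. A call has 1 to 12 rows; each row is the pose to reach, as a shift and turn from the pose commanded when the call began, along the tool's axes at that moment; what a row does not reach only later rows make up. A row lasts 1/8 s, in which the tool goes at most 62.5 mm and 10.7 degrees, less where a joint would pass 70% of its speed; a pose out of reach is approached as far as the arm can. A call with a gripper value outside its range is refused whole. "claw" is the gripper's target within -1 to 1 (shut at 1, half-way at 0, fully open at -1), set as the call begins (left out, the last holds). The fingers move at their own pace and stop on an object; the grip force is fixed at half the most. Time passes only in rows, so rows that repeat a pose let the fingers close. It gives the time, the measured TCP pose, the force, the opening and the grip force at its end, in the units of the state.
- bot.get_obs(): the state, without advancing time (a new reading comes with each control period).
- bot.camera(name): name is "scene" or "side" or "wrist"; returns (picture, depth): 480x640x3 uint8, red, green, blue; 480x640 float32, m along the optical axis (not along the pixel's ray), 0 where there is no reading.
- bot.camera_params(name): a dict with "fx", "fy", "cx", "cy" (pixels), "pose" (4x4, takes a point from camera to world coordinates). Camera axes: x right, y up, looking along -z (the intrinsics and any distortion apply to the point x, -y, -z); pixel columns grow to the right and rows downward; lengths in m; the calibration is good to about 2 mm. A picture is of the moment at which its call begins: read the wrist's pose just before it. camera_params takes no time and is no camera call; for the wrist camera it gives the pose at the moment of the call.
- bot.job_done(): hands the job in; it is judged then, once.
Trained networks look in the newest picture that a camera, given by its name, has taken for a name from the list of things; names that differ only in an ending like _2 or _b are one class to them, and where a whole thing is asked for, a point or a joint stands for the part that bears it (a point fixed in the world has none). Each returns a list of dicts, best first, with "score" (0 to 1); they miss things now and then, are a little off and sometimes report something else, mostly with a low value. They report only what shows in the picture. A call takes as long as a camera call.
- bot.trace(target, camera): "pixels" (480x640 bool, what is visible of it) and "uv" ([column, row] in pixels, amid what is visible of it).
The state is a dict: "clock": time; "joint_pos": joint angles; "joint_vel": joint speeds; "tau": joint torques, N m; "eef_pos": TCP position; "tool_rot": TCP orientation; "ft_force": force on the tool from outside, world axes, zero at the start; "ft_torque": the same for the moment, N m; "grip_width": finger opening in m; "grasp_force": force on a finger pad.
Only numpy, scipy, OpenCV 4.12 (cv2) and the standard library are available. Lean on these libraries where they do the work, as an engineer would, in place of code of your own. Each camera call takes 0.05 s, during which the arm holds its last target. There are 200 camera calls.

## Task

The next batch needs depth stop 7: with the orange-gripped lever, work the selector clockwise (seen from above) until the number 7 stands in the middle of its small window. The lever has only a short swing, so when it runs out of room pull it straight up off its serrations, swing it back, let it drop into them again and carry on. Finish with the 7 in the window and the lever down in its serrations, let go of, and leave the things around it as they are.

Things in the scene. Friction and masses are not known exactly. Their poses are not given: they have to be found in the camera images.
- selector: Fixed green housing of the depth-stop selector: box 240 x 240 mm, cover top at 64 mm. Origin: centre of its underside, on the vertical axis of drum and lever. Its +x axis points from the pivot to the window, its -x axis is the middle of the lever's swing. Place and yaw vary. Two steel posts 12 mm thick, 82 mm from the pivot, up to 104 mm high, bound the swing.
- window (a point): Centre of the window in the cover (64 mm up, 86 mm from the pivot along the housing's +x): 44 x 42 mm in a steel frame, closed by an invisible pane, so the drum cannot be touched. The black numeral under it (32 mm high, 17 mm wide, its top towards the pivot) is the setting.
- drum (a joint): Angle of the white numbered drum (rad), 0 to 5.655 (hard stops), growing clockwise from above. Numeral n of 0 to 9 is centred in the window at 0.6283 n: 7 at 4.398. It starts between 3.4 and 4.9 numerals. Only the seated lever turns it, either way, with about 3 N at the grip (friction 0.35 N m); it stays where it is left.
- lever (a joint): Swing of the lever about the pivot (rad), -0.95 to 0.95, growing clockwise from above like the drum. At angle a the arm points along (-cos a, +sin a) in the housing's x, y. Seated, it turns the drum one to one with about 0.05 rad of play, and when lifted it turns alone.
- lift (a joint): How far the lever is raised off its serrations along the vertical (m): 0 seated, 0.024 the upper stop. Above about 0.012 it is clear of the serrations and swings freely without the drum. Its spring and weight pull it down with 6 to 9 N; it does not stay up by itself.
- grip (a point): On the axis of the lever's upright orange grip, a cylinder of 26 mm diameter, fixed to the arm, 130 mm from the pivot. Seated, this point is 135 mm above the bench; the grip is free from 102 mm (top of the flat arm, 18 mm wide) to 158 mm. At the pivot the lever has a hub of 44 mm radius up to 104 mm and a cap of 19 mm radius up to 118 mm.
- oil_can: Bystander: red plastic bottle, 66 mm diameter, 160 mm tall, standing; origin at its underside.
- wrench: Bystander: steel wrench 180 mm long, lying flat; origin on its underside, about its middle.
- parts_bin: Bystander: blue open bin 130 x 100 mm, 60 mm high; origin at the centre of its underside.
- pivot (a point): On the axis of drum and lever, at cover height (64 mm). Around it are the 16 steel serrations: the lever seats only where (lever - drum) is a whole multiple of 0.3927 rad, within the play. Let go in between, its spring presses it on the rounded tips and it slides by itself (hardly ever stays perched) up to 0.2 rad into the nearest seat without turning the drum.

How it is judged:
By the outcome, as a careful person would: the job done as asked, in the order asked, and still so for the second after the job is handed in, with the robot touching nothing.
It also fails if it takes over 61 s, if anything falls off the work surface, if the arm or the gripper's body presses on something with over 40 N, if the wrist force passes 120 N, or if a joint passes its speed limit or range.

## Working session

There is one attempt and no reset: what is moved stays moved. The work goes in short steps, Python scripts to look and compute and a tool call to move; the robot and the scene stay as the last step left them, time stands still between calls to the robot, and variables do not carry over. Pictures are saved under pics/ and viewed, at most 10 in all, crops included, and the job is handed in when it is done.

Besides the shell and the picture viewer there is one more tool, called after "Emit:" as a command line: name --argument value ..., lists and objects as JSON in quotes. step_arm: Moves the arm, as the interface text tells. Its arguments: {"type":"object","properties":{"rows":{"type":"array"},"claw":{"type":"number"}},"required":["rows"]}

```bash
mkdir -p pics
cat > h.py <<'E'
import numpy as np, cv2
from workcell import bot
def snap(cam):
    p=bot.camera_params(cam); im,d=bot.camera(cam); return p,im,d
def world(p,d,m):
    r,c=np.nonzero(m&(d>0)); z=d[r,c]
    P=np.stack([(c-p['cx'])/p['fx']*z,-(r-p['cy'])/p['fy']*z,-z,np.ones_like(z)])
    return (np.array(p['pose'])@P)[:3].T
E
python3 - <<'E'
from h import *
o=bot.get_obs(); print(o['clock'],o['eef_pos'],o['tool_rot'])
for c in ['scene','side']:
    p,im,d=snap(c); cv2.imwrite(f'pics/{c}.png',im[:,:,::-1]); np.savez(f'{c}.npz',im=im,d=d)
    print(c,np.round(p['pose'],3).tolist(),p['fx'])
    for t in ['selector','window','grip','lever','drum','oil_can','wrench','parts_bin']:
        for r in bot.trace(t,c)[:1]:
            W=world(p,d,r['pixels']); 
            print(t,round(r['score'],2),np.round(r['uv']),np.round(np.median(W,0),3) if len(W) else 0,np.round(np.percentile(W,2,axis=0),3),np.round(np.percentile(W,98,axis=0),3))
E
```

```text
0.0 [ 4.99516645e-01 -1.12641190e-06  3.03006176e-01] [ 0.70711025  0.70710252 -0.00073749 -0.0007588 ]
scene [[-0.73, -0.555, 0.399, 1.094], [0.684, -0.599, 0.417, 0.586], [0.007, 0.577, 0.817, 1.204], [0.0, 0.0, 0.0, 1.0]] 585.4919642686136
selector 0.95 [330. 266.] [0.594 0.087 0.064] [ 0.454 -0.07   0.011] [0.723 0.204 0.12 ]
window 0.57 [332. 268.] [0.594 0.087 0.064] [ 0.45  -0.071  0.005] [0.723 0.205 0.12 ]
grip 0.77 [343. 252.] [0.554 0.088 0.103] [0.485 0.021 0.09 ] [0.62  0.166 0.158]
lever 0.7 [342. 250.] [0.554 0.089 0.103] [0.484 0.021 0.089] [0.62  0.166 0.158]
drum 0.66 [295. 264.] [0.644 0.02  0.057] [ 0.576 -0.005  0.052] [0.67  0.1   0.078]
oil_can 0.71 [467. 331.] [0.511 0.409 0.101] [0.478 0.375 0.005] [0.527 0.435 0.161]
wrench 0.68 [426. 391.] [0.635 0.41  0.007] [ 0.552  0.363 -0.   ] [0.709 0.455 0.012]
parts_bin 0.82 [214. 144.] [ 0.535 -0.459  0.027] [ 0.472 -0.5   -0.   ] [ 0.604 -0.392  0.061]
side [[-0.922, 0.274, -0.273, 0.094], [-0.387, -0.661, 0.643, 1.119], [-0.004, 0.698, 0.716, 1.314], [0.0, 0.0, 0.0, 1.0]] 597.9198919058681
selector 0.68 [306. 250.] [0.562 0.092 0.066] [ 0.434 -0.067  0.008] [0.716 0.207 0.124]
window 0.8 [307. 250.] [0.562 0.092 0.066] [ 0.433 -0.07   0.005] [0.72  0.207 0.124]
lever 0.87 [312. 244.] [0.555 0.087 0.106] [0.48  0.015 0.064] [0.639 0.165 0.16 ]
drum 0.59 [296. 244.] [0.603 0.085 0.067] [ 0.548 -0.005  0.051] [0.677 0.099 0.084]
oil_can 0.65 [309. 240.] [0.561 0.08  0.107] [0.48  0.019 0.092] [0.618 0.166 0.16 ]
wrench 0.84 [230. 344.] [0.639 0.411 0.009] [0.559 0.364 0.002] [0.71  0.455 0.015]
parts_bin 0.69 [381. 152.] [ 0.536 -0.47   0.034] [ 0.467 -0.577  0.001] [ 0.6   -0.01   0.348]
```

Run:
```python
from h import *
for c in ['scene','side']:
    z=np.load(c+'.npz');im,d=z['im'],z['d'];p=bot.camera_params(c)
    W=np.zeros(im.shape); W=world(p,d+1e-9,np.ones(d.shape,bool)).reshape(480,640,3)
    near=(abs(W[...,0]-.58)<.2)&(abs(W[...,1]-.08)<.2)
    top=near&(abs(W[...,2]-.064)<.006)
    print(c,'cover rect',cv2.minAreaRect(W[top][:,:2].astype(np.float32)), W[top][:,2].mean())
    h=cv2.cvtColor(im,cv2.COLOR_RGB2HSV)
    og=near&(h[...,0]>4)&(h[...,0]<22)&(h[...,1]>150)&(W[...,2]>.1)
    g=W[og]; print('grip',len(g),g.mean(0),g.min(0),g.max(0)); gt=g[g[:,2]>.155]; print('grip top',len(gt),(gt.min(0)+gt.max(0))/2,gt.mean(0))
    cap=W[near&(abs(W[...,2]-.118)<.004)&~og]; cap=cap[np.hypot(*(cap[:,:2]-[.585,.075]).T)<.06]
    print('cap',len(cap),cap.mean(0),cv2.minEnclosingCircle(cap[:,:2].astype(np.float32)))
    cv2.imwrite(f'pics/{c}_crop.png',cv2.resize(im[150:370,190:480,::-1],None,fx=2.7,fy=2.7,interpolation=cv2.INTER_CUBIC))
```

```text
scene cover rect ((0.5779880881309509, 0.0576467365026474), (0.24609242379665375, 0.24135997891426086), 62.101322174072266) 0.06382360175573425
grip 313 [0.50171467 0.11979782 0.24857216] [ 0.43599791 -0.01920894  0.10234904] [0.54617896 0.16674241 0.66253835]
grip top 168 [0.49108844 0.07364502 0.40877252] [0.50531911 0.08564258 0.35086252]
cap 175 [0.57952523 0.05857419 0.11735111] ((0.5787832140922546, 0.05862083286046982), 0.019724026322364807)
side cover rect ((0.5811845660209656, 0.05644525587558746), (0.24621200561523438, 0.2483513206243515), 62.97391128540039) 0.06535522627795341
grip 172 [0.48959242 0.15820098 0.13954412] [0.4787314  0.13905442 0.10288307] [0.50441889 0.16880453 0.16565459]
grip top 54 [0.49201972 0.15324196 0.16041214] [0.49187583 0.15391697 0.15875502]
cap 96 [0.58054481 0.05889065 0.11812617] ((0.5838215947151184, 0.0601646713912487), 0.023583000525832176)
```

View pics/scene.png

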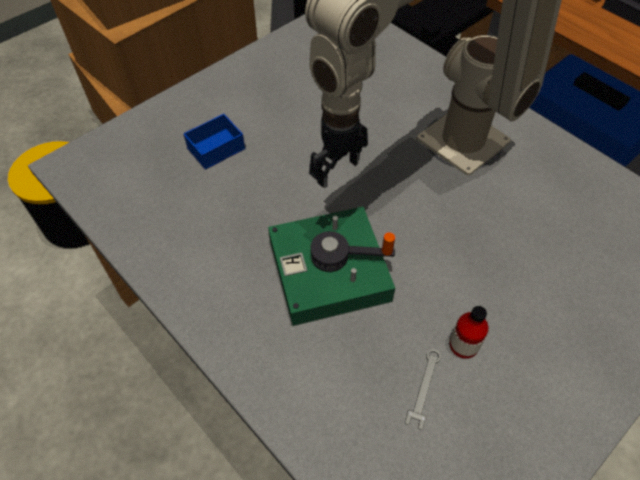

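View pics/side_crop.png

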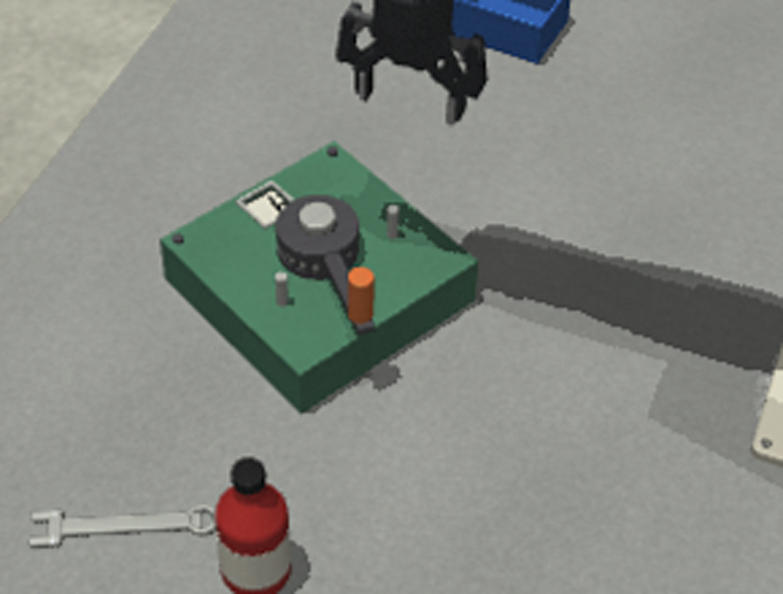

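The scene view shows the housing with its window near (292,264), the grip near (388,243) and a "4"-like numeral. In the side crop the grip is at (360,295) and the posts are at (282,290) and (393,222). Next I'll take a wrist view to read the drum.

```bash
cat >> h.py <<'E'
PIV=np.array([.579,.058]); YAW=np.radians(-27.5)
def proj(p,X):
    T=np.linalg.inv(np.array(p['pose'])); q=T@np.array([*X,1]); return [p['cx']+p['fx']*q[0]/-q[2],p['cy']+p['fy']*q[1]/q[2]]
def rectify(p,im,yaw=YAW,piv=PIV,z=.058,s=8):
    # patch: rows along -x housing (top towards pivot), 5 px/mm... 70x70mm around window
    u=np.array([np.cos(yaw),np.sin(yaw)]);v=np.array([-u[1],u[0]])
    src=[];dst=[]
    for a,b in [(-35,-35),(-35,35),(35,35),(35,-35)]:   # a along x from window, b along y
        w=piv+u*(.086+a/1e3)+v*b/1e3; src.append(proj(p,[*w,z])); dst.append([(b+35)*s,(a+35)*s])
    H=cv2.getPerspectiveTransform(np.float32(src),np.float32(dst)); return cv2.warpPerspective(im,H,(70*s,70*s),flags=cv2.INTER_CUBIC)
E
python3 - <<'E'
from h import *
p,im,d=snap('wrist'); print(np.round(p['pose'],3).tolist(),p['fx'],proj(p,[*PIV,.118]),proj(p,[*(PIV+.086*np.array([np.cos(YAW),np.sin(YAW)])),.064]))
z=np.load('scene.npz'); r=rectify(bot.camera_params('scene'),z['im'])
cv2.imwrite('pics/w0.png',np.hstack([cv2.resize(im,(533,400)),cv2.resize(r,(267,267))[:, :] if 0 else cv2.copyMakeBorder(cv2.resize(r,(267,267)),0,133,0,0,0)])[:,:,::-1])
E
```

```text
[[1.0, 0.001, 0.0, 0.499], [-0.001, 0.949, 0.316, 0.082], [0.0, -0.316, 0.949, 0.373], [0.0, 0.0, 0.0, 1.0]] 432.33629658150267 [np.float64(465.19306615890054), np.float64(138.76850892126933)] [np.float64(542.1518557142725), np.float64(187.52817398123486)]
```

View pics/w0.png

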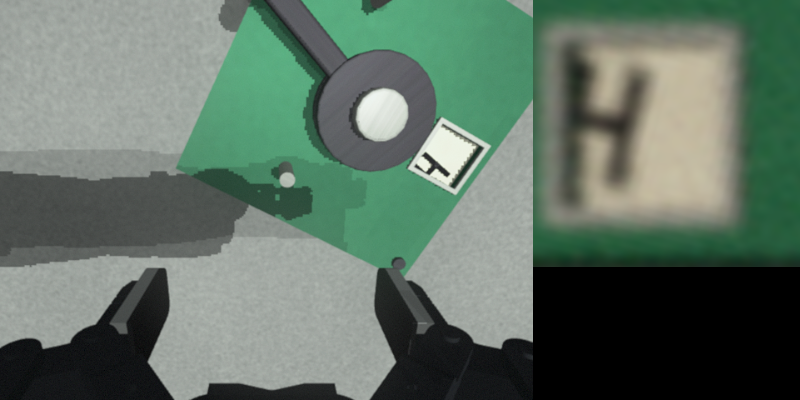

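Emit:
step_arm --rows '[[[40, -2, 0], -8], [[85, -4, 0], -16], [[125, -6, 0], -25], [[154, -8, 10], -34], [[154, -8, 40], -42], [[154, -8, 40], -42]]' --claw -1

```text
clock: 1.7
eef_pos: [0.4905, 0.154, 0.2618]
tool_rot: [0.407, 0.913, -0.002, -0.002]
ft_force: [-0.0, -0.1, 0.7]
grip_width: 0.0853
grasp_force: 0.0
```

Run:
```python
from h import *
o=bot.get_obs(); print(o['clock'],o['eef_pos'],o['tool_rot'],o['joint_pos'])
p,im,d=snap('wrist'); W=world(p,d+1e-9,np.ones(d.shape,bool)).reshape(480,640,3)
h=cv2.cvtColor(im,cv2.COLOR_RGB2HSV)
og=(h[...,0]>3)&(h[...,0]<22)&(h[...,1]>150)
t=W[og&(abs(W[...,2]-.158)<.004)][:,:2].astype(np.float32);print('griptop',len(t),cv2.minEnclosingCircle(t))
cap=W[(abs(W[...,2]-.118)<.004)&~og&(h[...,1]<60)&(h[...,2]>120)][:,:2].astype(np.float32)
cap=cap[np.hypot(*(cap-PIV).T)<.03]; print('cap',len(cap),cv2.minEnclosingCircle(cap))
r=rectify(p,im,z=.064)
cv2.imwrite('pics/w1.png',np.hstack([cv2.resize(im,(533,400)),cv2.copyMakeBorder(cv2.resize(r,(267,267)),0,133,0,0,0)])[:,:,::-1])
```

```text
1.7 [0.49049119 0.15399372 0.26182736] [ 0.40705907  0.91339796 -0.00180115 -0.00196162] [ 3.04258898e-01  2.93745015e-01 -3.48751070e-02  1.24750142e+00
 -1.02699218e-04  1.14272630e+00]
griptop 2308 ((0.48690086603164673, 0.1543443351984024), 0.012841511517763138)
cap 1874 ((0.5751572847366333, 0.05852833762764931), 0.018604621291160583)
```

View pics/w1.png

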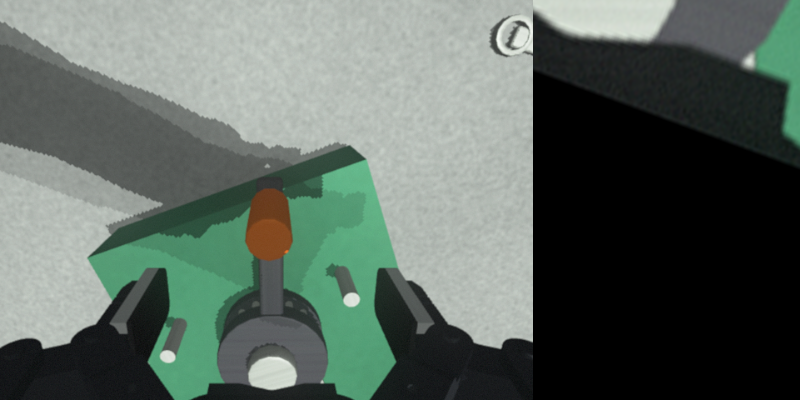

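The wrist view shows the orange grip at (268,240), in line between the open fingers, with nothing in the way below. I'll descend and close.

Emit:
step_arm --rows '[[[2, -1, 25], 0], [[2, -1, 50], 0], [[2, -1, 70], 0], [[2, -1, 75], 0], [[2, -1, 75], 0]]'

```text
clock: 2.38
eef_pos: [0.4905, 0.1547, 0.1899]
tool_rot: [0.407, 0.913, 0.0, 0.0]
ft_force: [-0.6, -0.2, 0.2]
grip_width: 0.0853
grasp_force: 0.0
```

Emit:
step_arm --rows '[[[0, 0, 0], 0], [[0, 0, 0], 0], [[0, 0, 0], 0], [[0, 0, 0], 0], [[0, 0, 0], 0], [[0, 0, 0], 0]]' --claw 1

```text
clock: 3.12
eef_pos: [0.49, 0.155, 0.1894]
tool_rot: [0.407, 0.914, 0.0, 0.0]
ft_force: [-0.9, 1.4, 5.1]
grip_width: 0.0248
grasp_force: 58.6
```

```bash
cat >> h.py <<'E'
def leverstate():
    o=bot.get_obs(); e=np.array(o['eef_pos'])[:2]-P2; r=np.hypot(*e); th=np.arctan2(e[1],e[0])
    q=o['tool_rot']; print('t',round(o['clock'],2),'r',round(r,4),'lever a',round((np.pi+YAW-th),3),'tool x ang-th deg',round(np.degrees(2*np.arctan2(q[1],q[0])-th),1),'z',round(o['eef_pos'][2],4),'F',np.round(o['ft_force'],1),'w',round(o['grip_width'],4),round(o['grasp_force'],1)); return np.pi+YAW-th
P2=np.array([.577,.0585])
def arc(a0,da,n,dz=0,r=.130):
    # rows relative to current tool frame, x radial outward, y ccw->cw? tool y = x_ang-90deg = clockwise tangent
    for k in range(1,n+1):
        b=da*k/n; print([[round(1e3*r*(np.cos(b)-1),1),round(1e3*r*np.sin(b),1),dz],round(np.degrees(b),1)])
E
python3 - <<'E'
from h import *
leverstate()
p,im,d=snap('scene'); r0=np.load('scene.npz')['im']
a=rectify(p,im,z=.058,s=8);p,im,d=snap('side'); b=rectify(p,im,z=.058,s=8)
cv2.imwrite('pics/win2.png',np.hstack([cv2.resize(a,(400,400)),cv2.resize(b,(400,400))])[:,:,::-1])
arc(0,.55,8)
E
```

```text
t 3.12 r 0.1299 lever a 0.357 tool x ang-th deg -0.0 z 0.1894 F [-0.9  1.4  5.1] w 0.0248 58.6
[[np.float64(-0.3), np.float64(8.9), 0], np.float64(3.9)]
[[np.float64(-1.2), np.float64(17.8), 0], np.float64(7.9)]
[[np.float64(-2.8), np.float64(26.6), 0], np.float64(11.8)]
[[np.float64(-4.9), np.float64(35.3), 0], np.float64(15.8)]
[[np.float64(-7.6), np.float64(43.8), 0], np.float64(19.7)]
[[np.float64(-10.9), np.float64(52.1), 0], np.float64(23.6)]
[[np.float64(-14.8), np.float64(60.2), 0], np.float64(27.6)]
[[np.float64(-19.2), np.float64(67.9), 0], np.float64(31.5)]
```

View pics/win2.png

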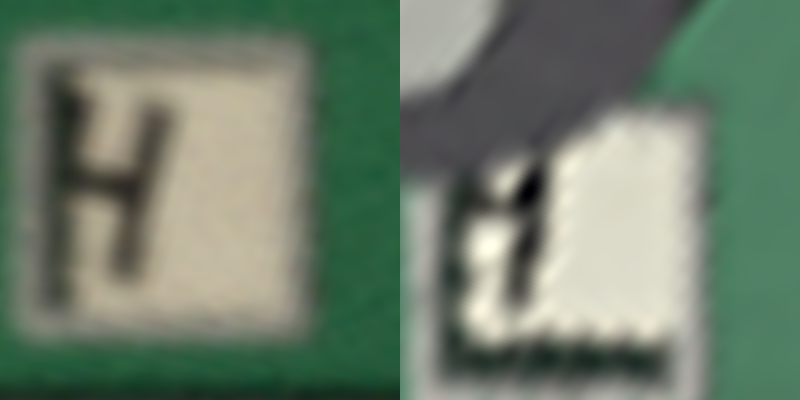

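The scene rectification shows a 4 left of centre (stem at x≈145, window centre ≈163) and tilted clockwise, so the drum is at roughly 2.65 rad. The grip is held, so I'll make the first clockwise stroke.

Emit:
step_arm --rows '[[[-0.3, 8.5, 0], 3.7], [[-1.1, 16.8, 0], 7.4], [[-2.5, 25.2, 0], 11.2], [[-4.4, 33.4, 0], 14.9], [[-6.8, 41.5, 0], 18.6], [[-9.8, 49.4, 0], 22.3], [[-13.3, 57.2, 0], 26.1], [[-17.2, 64.6, 0], 29.8], [[-17.2, 64.6, 0], 29.8], [[-17.2, 64.6, 0], 29.8]]'

```text
clock: 4.47
eef_pos: [0.55, 0.1853, 0.1893]
tool_rot: [0.628, 0.778, 0.0, 0.0]
ft_force: [0.6, 0.0, 4.8]
grip_width: 0.0248
grasp_force: 58.7
```

Run:
```python
from h import *
a=leverstate()
p,im,d=snap('scene'); a=rectify(p,im,z=.058,s=8)
cv2.imwrite('pics/win3.png',cv2.resize(a,(400,400))[:,:,::-1])
arc(0,-1.571,16,-20)
```

```text
t 4.47 r 0.1296 lever a 0.881 tool x ang-th deg 0.2 z 0.1893 F [0.6 0.  4.8] w 0.0248 58.7
[[np.float64(-0.6), np.float64(-12.7), -20], np.float64(-5.6)]
[[np.float64(-2.5), np.float64(-25.4), -20], np.float64(-11.3)]
[[np.float64(-5.6), np.float64(-37.7), -20], np.float64(-16.9)]
[[np.float64(-9.9), np.float64(-49.8), -20], np.float64(-22.5)]
[[np.float64(-15.4), np.float64(-61.3), -20], np.float64(-28.1)]
[[np.float64(-21.9), np.float64(-72.2), -20], np.float64(-33.8)]
[[np.float64(-29.5), np.float64(-82.5), -20], np.float64(-39.4)]
[[np.float64(-38.1), np.float64(-91.9), -20], np.float64(-45.0)]
[[np.float64(-47.5), np.float64(-100.5), -20], np.float64(-50.6)]
[[np.float64(-57.8), np.float64(-108.1), -20], np.float64(-56.3)]
[[np.float64(-68.7), np.float64(-114.7), -20], np.float64(-61.9)]
[[np.float64(-80.3), np.float64(-120.1), -20], np.float64(-67.5)]
[[np.float64(-92.3), np.float64(-124.4), -20], np.float64(-73.1)]
[[np.float64(-104.7), np.float64(-127.5), -20], np.float64(-78.8)]
[[np.float64(-117.3), np.float64(-129.4), -20], np.float64(-84.4)]
[[np.float64(-130.0), np.float64(-130.0), -20], np.float64(-90.0)]
```

View pics/win3.png

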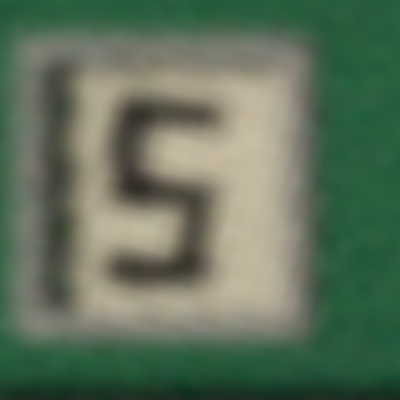

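The 5 now stands near the middle (x≈160, window centre ≈162), so the drum is near 3.14. I'll lift, then swing back four teeth (1.571 rad).

Emit:
step_arm --rows '[[[0, 0, -7], 0], [[0, 0, -14], 0], [[0, 0, -20], 0], [[0, 0, -20], 0]]'

```text
clock: 5.03
eef_pos: [0.5493, 0.1849, 0.2089]
tool_rot: [0.628, 0.778, -0.0, 0.0]
ft_force: [3.3, -0.7, -7.1]
grip_width: 0.0246
grasp_force: 59.2
```

```bash
cat >> h.py <<'E'
def look(cam='scene'):
    p,im,d=snap(cam); W=world(p,d+1e-9,np.ones(d.shape,bool)).reshape(480,640,3)
    near=(abs(W[...,0]-.58)<.17)&(abs(W[...,1]-.06)<.17)
    rect=cv2.minAreaRect(W[near&(abs(W[...,2]-.064)<.005)][:,:2].astype(np.float32))
    u=np.array([np.cos(YAW),np.sin(YAW)]);v=np.array([-u[1],u[0]])
    q=(W[...,:2]-P2); X=q@u; Y=q@v; g=im.astype(int)
    win=near&(abs(X-.086)<.03)&(abs(Y)<.035)
    pale=win&(g[...,1]-g[...,0]<12)
    print('rect',rect,'pale bbox x',np.percentile(X[pale],[1,99]).round(4),'y',np.percentile(Y[pale],[1,99]).round(4))
    ins=win&(abs(X-.086)<.019)&(abs(Y)<.021)
    print('z inside',np.percentile(W[ins][:,2],[5,25,50,75,95]).round(4))
    dk=ins&(g.max(2)<110)&(W[...,2]<.062)
    return W,X,Y,dk,im
E
python3 - <<'E'
from h import *
leverstate()
for c in ['scene','side']:
    W,X,Y,dk,im=look(c)
    print(c,dk.sum(),'dark hist Y mm',np.histogram(Y[dk]*1e3,bins=np.arange(-22,23,4)))
E
```

```text
t 5.03 r 0.1294 lever a 0.875 tool x ang-th deg -0.2 z 0.2089 F [ 3.3 -0.7 -7.1] w 0.0246 59.2
rect ((0.5783977508544922, 0.057901203632354736), (0.24538955092430115, 0.24099323153495789), 62.197513580322266) pale bbox x [0.0622 0.1123] y [-0.0246  0.0248]
z inside [0.0526 0.055  0.0566 0.0588 0.0653]
scene 45 dark hist Y mm (array([ 1,  4, 14, 11,  5,  9,  1,  0,  0,  0,  0]), array([-22, -18, -14, -10,  -6,  -2,   2,   6,  10,  14,  18,  22]))
rect ((0.5811156630516052, 0.05580829083919525), (0.24552422761917114, 0.2487069070339203), 62.405601501464844) pale bbox x [0.1064 0.1157] y [0.0134 0.024 ]Traceback (most recent call last):
  File "<stdin>", line 4, in <module>
  File "h.py", line 37, in look
    print('z inside',np.percentile(W[ins][:,2],[5,25,50,75,95]).round(4))
                     ~~~~~~~~~~~~~^^^^^^^^^^^^^^^^^^^^^^^^^^^^^
    return _quantile_unchecked(
        a, q, axis, out, overwrite_input, method, keepdims, weights)
    return _ureduce(a,
                    func=_quantile_ureduce_func,
    ...<5 lines>...
                    overwrite_input=overwrite_input,
                    method=method)
    r = func(a, **kwargs)
    result = _quantile(arr,
                       quantiles=q,
    ...<2 lines>...
                       out=out,
                       weights=wgt)
    slices_having_nans = np.isnan(arr[-1, ...])
                                  ~~~^^^^^^^^^
IndexError: index -1 is out of bounds for axis 0 with size 0
```

Lifted 20 mm at about 7 N. Swinging back.

Emit:
step_arm --rows '[[[-1.1, -17, 0], -7.5], [[-4.4, -33.6, 0], -15], [[-9.9, -49.7, 0], -22.5], [[-17.4, -65, 0], -30], [[-26.9, -79.1, 0], -37.5], [[-38.1, -91.9, 0], -45], [[-50.9, -103.1, 0], -52.5], [[-65, -112.6, 0], -60], [[-80.3, -120.1, 0], -67.5], [[-96.4, -125.6, 0], -75], [[-113, -128.9, 0], -82.5], [[-130, -130, 0], -90]]'

```text
clock: 6.62
eef_pos: [0.4493, 0.0303, 0.2088]
tool_rot: [-0.108, 0.994, 0.0, -0.0]
ft_force: [2.8, 0.5, -7.4]
grip_width: 0.0246
grasp_force: 59.3
```

Run:
```python
from h import *
leverstate(); print(bot.get_obs()['joint_pos'][5])
```

```text
t 6.62 r 0.1308 lever a 5.586 tool x ang-th deg 360.0 z 0.2088 F [ 2.8  0.5 -7.4] w 0.0246 59.3
-0.1492809865474057
```

Emit:
step_arm --rows '[[[0, 0, 7], 0], [[0, 0, 14], 0], [[0, 0, 20], 0], [[0, 0, 20], 0], [[0, 0, 20], 0]]'

```text
clock: 7.25
eef_pos: [0.4492, 0.0308, 0.1895]
tool_rot: [-0.106, 0.994, -0.0, -0.0]
ft_force: [-3.9, -2.9, 4.1]
grip_width: 0.0248
grasp_force: 60.7
```

Run:
```python
from h import *
leverstate()
W,X,Y,dk,im=look('scene'); print(dk.sum(),np.histogram(Y[dk]*1e3,bins=np.arange(-22,23,4))[0])
arc(0,1.12,10)
```

```text
t 7.25 r 0.1308 lever a 5.59 tool x ang-th deg 360.0 z 0.1895 F [-3.9 -2.9  4.1] w 0.0248 60.7
rect ((0.5782653093338013, 0.05813378095626831), (0.24596455693244934, 0.24136978387832642), 62.27128219604492) pale bbox x [0.0618 0.1119] y [-0.0251  0.0257]
z inside [0.0529 0.0551 0.0567 0.0585 0.064 ]
46 [ 2  4 12  8 10  9  0  0  0  0  1]
[[np.float64(-0.8), np.float64(14.5), 0], np.float64(6.4)]
[[np.float64(-3.2), np.float64(28.9), 0], np.float64(12.8)]
[[np.float64(-7.3), np.float64(42.9), 0], np.float64(19.3)]
[[np.float64(-12.8), np.float64(56.3), 0], np.float64(25.7)]
[[np.float64(-19.9), np.float64(69.1), 0], np.float64(32.1)]
[[np.float64(-28.3), np.float64(80.9), 0], np.float64(38.5)]
[[np.float64(-37.9), np.float64(91.8), 0], np.float64(44.9)]
[[np.float64(-48.8), np.float64(101.5), 0], np.float64(51.3)]
[[np.float64(-60.6), np.float64(109.9), 0], np.float64(57.8)]
[[np.float64(-73.4), np.float64(117.0), 0], np.float64(64.2)]
```

Seated again at the same height. Carrying on clockwise, stopping slightly short.

Emit:
step_arm --rows '[[[-0.8, 14.5, 0], 6.4], [[-3.2, 28.9, 0], 12.8], [[-7.3, 42.9, 0], 19.3], [[-12.8, 56.3, 0], 25.7], [[-19.9, 69.1, 0], 32.1], [[-28.3, 80.9, 0], 38.5], [[-37.9, 91.8, 0], 44.9], [[-48.8, 101.5, 0], 51.3], [[-60.6, 109.9, 0], 57.8], [[-73.4, 117, 0], 64.2], [[-73.4, 117, 0], 64.2], [[-73.4, 117, 0], 64.2]]'

```text
clock: 8.8
eef_pos: [0.4971, 0.1608, 0.1894]
tool_rot: [0.438, 0.899, 0.001, 0.0]
ft_force: [-0.7, -0.4, 2.6]
grip_width: 0.0248
grasp_force: 60.3
```

Run:
```python
from h import *
leverstate()
W,X,Y,dk,im=look('scene'); print(dk.sum(),np.histogram(Y[dk]*1e3,bins=np.arange(-22,23,4))[0])
p=bot.camera_params('scene')
a=rectify(p,im,piv=P2,z=.055,s=8); b=rectify(p,im,piv=P2,z=.066,s=8)
for q in (a,b): cv2.line(q,(280,0),(280,560),(255,0,0),1)
cv2.imwrite('pics/win4.png',np.hstack([cv2.resize(a,(400,400)),cv2.resize(b,(400,400))])[:,:,::-1])
```

```text
t 8.8 r 0.1299 lever a 0.428 tool x ang-th deg 0.1 z 0.1894 F [-0.7 -0.4  2.6] w 0.0248 60.3
rect ((0.578597366809845, 0.05858820676803589), (0.24529540538787842, 0.24108920991420746), 62.294700622558594) pale bbox x [0.0621 0.112 ] y [-0.0247  0.0246]
z inside [0.0522 0.0543 0.0563 0.0582 0.063 ]
32 [ 1  0  0  0  1  2  4 10 13  1  0]
```

View pics/win4.png

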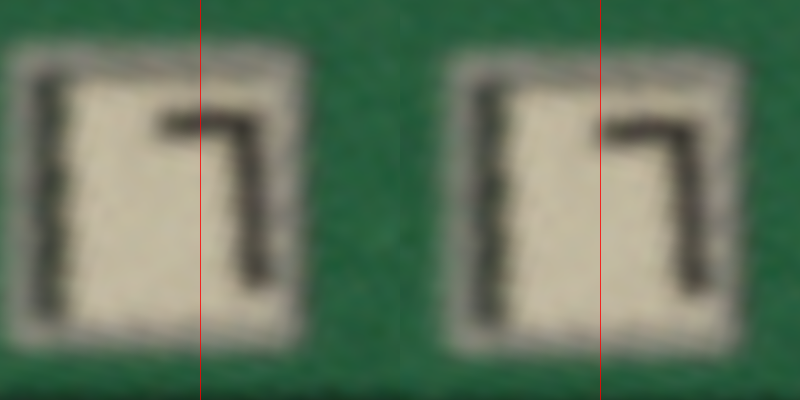

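The 7 is in view a little to the right: glyph centre at x≈213 against ≈194 for the window, tilted about 0.05 rad counter-clockwise. I'll advance 0.05 rad, release, and look from above.

Emit:
step_arm --rows '[[[0, 3, 0], 1.4], [[-0.2, 6.5, 0], 2.9], [[-0.2, 6.5, 0], 2.9], [[-0.2, 6.5, 0], 2.9]]'

```text
clock: 9.35
eef_pos: [0.5023, 0.1647, 0.1893]
tool_rot: [0.461, 0.887, 0.0, 0.0]
ft_force: [-1.5, -0.4, 5.0]
grip_width: 0.0245
grasp_force: 60.6
```

Emit:
step_arm --rows '[[[0, 0, 0], 0], [[0, 0, 0], 0], [[0, 0, 0], 0], [[0, 0, 0], 0], [[0, 0, 0], 0], [[0, 0, 0], 0]]' --claw -1

```text
clock: 10.1
eef_pos: [0.5021, 0.1644, 0.1889]
tool_rot: [0.461, 0.887, 0.0, -0.0]
ft_force: [0.3, 0.1, 0.1]
grip_width: 0.0855
grasp_force: 0.0
```

Run:
```python
from h import *
leverstate()
# where camera sits relative to TCP; aim: window under the camera axis, at same orientation as start (turn back to tool x = +y world)
print(np.round(bot.camera_params('wrist')['pose'],3).tolist())
u=np.array([np.cos(YAW),np.sin(YAW)]); print('window',P2+.086*u, bot.get_obs()['eef_pos'],bot.get_obs()['tool_rot'])
```

```text
t 10.1 r 0.1297 lever a 0.476 tool x ang-th deg -0.2 z 0.1889 F [0.3 0.1 0.1] w 0.0855 0.0
[[0.819, -0.545, -0.181, 0.454], [0.574, 0.777, 0.259, 0.232], [-0.0, -0.316, 0.949, 0.258], [0.0, 0.0, 0.0, 1.0]]
window [0.65328293 0.01878962] [0.50212421 0.16444813 0.18888511] [ 4.60983163e-01  8.87408881e-01  2.37068400e-05 -2.07057915e-05]
```

Emit:
step_arm --rows '[[[0, 0, -30], 0], [[0, 0, -70], 0], [[0, 0, -110], 0], [[-40, 6, -110], -7], [[-90, 14, -110], -14], [[-140, 22, -110], -21], [[-188, 30, -110], -27.5], [[-188, 30, -110], -27.5], [[-188, 30, -110], -27.5], [[-188, 30, -110], -27.5]]'

```text
clock: 11.35
eef_pos: [0.6341, 0.0289, 0.2992]
tool_rot: [0.236, 0.972, 0.0, -0.0]
ft_force: [-0.2, -0.9, 0.5]
grip_width: 0.0853
grasp_force: 0.0
```

Run:
```python
from h import *
o=bot.get_obs();print(o['eef_pos'])
W,X,Y,dk,im=look('wrist'); p=bot.camera_params('wrist')
print('numeral XY mean',X[dk].mean(),Y[dk].mean(),np.percentile(Y[dk],[2,98]),'drum z',np.median(W[dk][:,2]))
a=rectify(p,im,piv=P2,z=.055,s=8); b=rectify(p,im,piv=P2,z=.065,s=8)
for q in (a,b): cv2.line(q,(280,0),(280,560),(255,0,0),1)
f=lambda x:cv2.copyMakeBorder(cv2.resize(x,(270,270)),0,70,0,0,0)
cv2.imwrite('pics/win5.png',np.hstack([cv2.resize(a,(400,400)),cv2.resize(b,(400,400))])[:,:,::-1])
p,im,d=snap('scene'); cv2.imwrite('pics/win6.png',cv2.resize(im[150:370,190:480],None,fx=2.7,fy=2.7)[:,:,::-1])
```

```text
[0.63407943 0.0288613  0.29918316]
rect ((0.596016526222229, 0.04777556657791138), (0.24129022657871246, 0.19512596726417542), 62.47883605957031) pale bbox x [0.0588 0.11  ] y [-0.0254  0.0225]
z inside [0.054  0.0547 0.0553 0.0558 0.0571]
numeral XY mean 0.08021850521720515 0.004259619787162095 [-0.00809929  0.01961822] drum z 0.05602172451879531
```

View pics/win5.png

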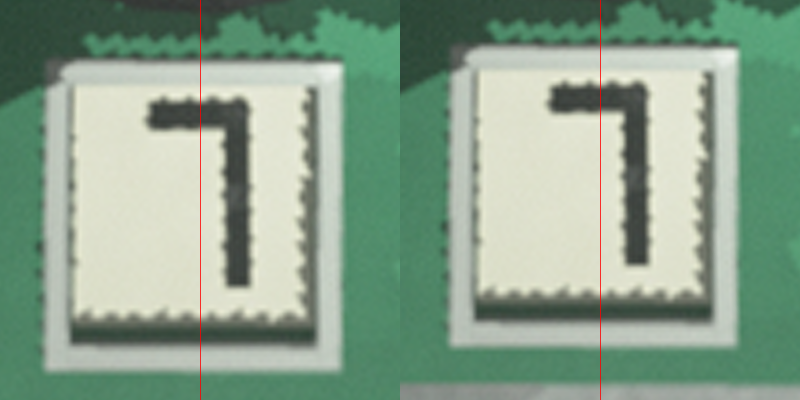

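From above, the 7 spans x 148–250 (centre 199) against a frame centre of 193. That is about 1 mm, or 0.01 rad, off, and the glyph is upright. I'll check the lever in the scene crop.

View pics/win6.png

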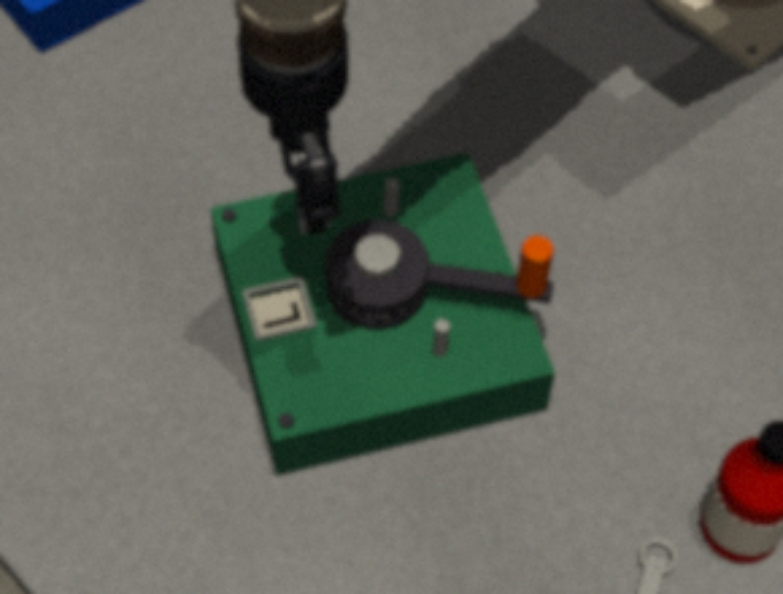

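Run:
```python
from h import *
for c in ['scene','side']:
    p,im,d=snap(c); W=world(p,d+1e-9,np.ones(d.shape,bool)).reshape(480,640,3); h=cv2.cvtColor(im,cv2.COLOR_RGB2HSV)
    m=(h[...,0]>3)&(h[...,0]<22)&(h[...,1]>150)&(abs(W[...,0]-.5)<.06)&(abs(W[...,1]-.16)<.06)
    print(c,m.sum(),np.percentile(W[m],[50,97],axis=0).round(4).tolist())
```

```text
scene 230 [[0.5071, 0.1665, 0.1466], [0.5137, 0.1743, 0.162]]
side 165 [[0.4988, 0.1682, 0.1457], [0.5102, 0.1744, 0.1626]]
```

The crop shows the 7 at (280,308), the grip free at (537,265) with its top at seated height, and the gripper clear. Handing in.

```bash
python3 -c "
from workcell import bot
print(bot.job_done())"
```

```text
the job is handed in; nothing more can be done
None
```

The job is handed in (no verdict came back): the 7 stands about 1 mm from the middle of the window, the lever is down in its serrations and released, and the surrounding things were not touched.

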